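# Take the cutlery drainer off its deep hook and stand it in the drip tray

### The arm

A 6-joint arm with a two-finger parallel gripper is mounted at the origin on the work surface. World frame = base frame: x ahead of the robot, y to its left, z up, the work surface at z = 0. Lengths are in m, angles in rad, forces in N, time in s.
With the tool pointing down it reaches from about 0.25 to 0.725 m from the base axis. Payload 4 kg.
Tool frame: the origin (TCP) lies on the centre line of the jaws, within the pads' length; the fingertips stand 8 mm ahead of it and the grasp point (between the pads) lies 11 mm behind it; z points along the fingers, y is the direction in which the jaws open and shut (so a half turn about z gives the same grasp; the last joint's range is limited). The gripper opens to 85 mm and grips with 20 to 120 N. Pads are 22 mm wide; open, the fingers measure 114 mm over their backs; the gripper's body (76 mm by 85 mm) begins 54 mm behind the grasp point. The pads swing forward as they close: fully open they stand 13 mm farther back than shut.
Start: joints at [1.199, 0.241, 0.005, 1.335, 0, 1.571], TCP at [0.182, 0.466, 0.239] pointing down, gripper open.
Joint ranges: [-2.72, 2.72], [-1.05, 1.87], [-1.09, 1.28], [-1.99, 2.15], [-1.42, 1.44], [-3.14, 3.14]. Speed limits (rad/s): [2.79, 2.79, 3.14, 3.14, 3.14, 3.14].

### API

Orientations are given as [roll, pitch, yaw] about the fixed x, y, z axes, in that order (R = Rz(yaw) Ry(pitch) Rx(roll)).
In Python, from plant import env gives the robot as it stands.
- The arm moves only by the tool play_rows, never from a script. Its argument "deltas" is one flat list of numbers, 5 for each row, row after row: the opening, from 0 (shut) to 1 (fully open), then the shift along the tool's x, y, z in units of 25 mm (1.0 is 25 mm), then the turn about the tool's z in units of 6 degrees (1.0 is 6 degrees). In form: [grip, dx, dy, dz, spin, grip, dx, dy, dz, spin, ...]. A call has 1 to 8 rows; each row shifts and turns the pose as measured when the row begins, along the tool's axes as they then stand; what a row does not reach is not made up. A row lasts 1/12 s, in which the tool goes at most 41.7 mm and 7.16 degrees, less where a joint would pass 70% of its speed; a pose out of reach is approached as far as the arm can. A call is refused whole if a number of a shift passes 1 or a number of a turn 1, either way. A call with a gripper value outside its range is refused whole. The fingers move at their own pace and stop on an object; "force" is the grip in N (left out, the last holds). Time passes only in rows, so rows that do not move let the fingers close. It gives the time, the measured TCP pose, the force and the opening at its end, in the units of the state.
- env.observe(): the state, without advancing time (a new reading comes with each control period).
- env.get_image(name): name is "scene" or "side" or "wrist"; returns the picture (420x560x3 uint8, red, green, blue); there is no depth.
- env.camera_model(name): a dict with "K" (3x3 intrinsics, pixels), "distortion" ([k1, k2, p1, p2, k3] as OpenCV has them; the pictures are not rectified), "world_to_cam" (4x4, takes a point from world to camera coordinates). Camera axes: x right, y down, z forward; pixel columns grow to the right and rows downward; lengths in m; the calibration is good to about 2 mm. A picture is of the moment at which its call begins: read the wrist's pose just before it. camera_model takes no time and is no camera call; for the wrist camera it gives the pose at the moment of the call.
- env.job_done(): hands the job in, once; it reports no verdict.
The state is a dict: "clock": time; "qpos": joint angles; "joint_velocities": joint speeds; "tau": joint torques, N m; "position": TCP position; "eef_rot": TCP orientation; "wrist_force": force on the tool from outside, world axes, zero at the start; "ft_torque": the same for the moment, N m; "gripper_width": finger opening in m.
Only numpy, scipy, OpenCV 4.12 (cv2) and the standard library are available. Lean on these libraries where they do the work, as an engineer would, in place of code of your own. Each camera call takes 0.05 s, during which the arm holds its last target. There are 200 camera calls.

### The job

Take the blue cutlery drainer off the deep upturned hook on the end of the plate rack and stand it upright in the grey drip tray, flat on the tray's floor, ready for the forks. The hook is bent over to one side, so let the drainer's eye ride up it by feel until it is past the tip before you draw it away, and do not strain the hook or the rack. Set it down gently and leave everything else where it is.

Things in the scene. Friction and masses are not known exactly. Their poses are not given: they have to be found in the camera images.
- drainer_center (a point): Centre of the blue plastic cutlery drainer, a loose empty open box 84 (its x) x 110 (y) x 115 mm (z), 57.5 mm above its underside, 0.16 to 0.29 kg. z up; x points to its back, at the rack's end board. Two 4 mm ribs low on the back wall (32 mm deep, 20 to 50 mm above the underside, 30 mm either side of the middle) stand it off the end board so that it hangs plumb.
- drainer_handle (a point): Centre of the drainer's handle, a level bar 70 mm long (drainer's x), 12 mm thick (y), 26 mm high (z) on two short legs over the middle of the box, 157 mm above the underside (99.5 mm above the drainer's centre, 42 mm above the box's rim). Pinch it across its 12 mm. Axes as the drainer's.
- drainer_eye (a point): Middle of the drainer's hanging eye, a level loop of 5 mm round plastic on the back wall, 48.5 mm behind (+x) and 102.5 mm above the middle of the underside. Its vertical opening is 13 mm (x) by 7.2 mm (y), between back wall, two arms and a cross bar. The hook's prong stands up through it; the bar rests on the hook's shank, between prong and end board. Axes as the drainer's.
- rack: Varnished pine plate rack holding three plates, fixed, 300 x 200 x 235 mm. Origin at table height below the hook, on the outer face of the end board; x points into the board, y along it, z up. The drainer hangs on its -x side and is drawn away to -x. Rack and hook must not be strained: no more than 10 N on them in all (the drainer weighs 1.5 to 3 N).
- hook_elbow (a point): Elbow of the hook on the end board (24 mm to -x of it, 137.5 mm up; axes the rack's). 5 mm round steel: level shank, then a straight prong, tip 67.5 mm from the shank's axis. The prong is bent over to the rack's +y or -y by up to 23 degrees from its foot (tip up to 25 mm aside), not in x. The bend is not measured: feel it push the lifted eye sideways. The prong is stiff and does not give.
- tray: Grey plastic drip tray, fixed, 112 (its x) x 140 (y) x 14 mm (z), walls 4 mm, floor 5 mm thick, inside 104 x 132 mm: the drainer stands in it with about 10 mm to spare all round when its x lies along the tray's x, either way round (the ribs overhang the rim). Origin at the centre of the underside, on the table; z up.
- fork1_center (a point): Stainless fork lying on the shelf, 190 x 24 x 4 mm; its handle's end is 97 mm to -x of this point. Leave alone.
- fork2_center (a point): A second fork like the first. Leave alone.
- cup_center (a point): Yellow plastic cup, 76 mm across, 90 mm high; the centre. Leave alone.
- grinder_center (a point): Glass pepper grinder, 52 mm across, 157 mm high; half-way up. Leave alone.
- canister_center (a point): Lidded enamel canister, cream and blue, 115 mm across, 156 mm high; half-way up. Leave alone.
- soap_center (a point): Green dish-soap bottle, 60 mm across, 190 mm high; half-way up. Leave alone.
- brush_grip (a point): Dish brush, white handle and grey head, lying on the shelf, 220 mm long along its x; a point on its handle. Leave alone.

How it is judged:
By the outcome, as a careful person would: the job done as asked, in the order asked, and still so for the second after the job is handed in, with the robot touching nothing.
It also fails if it takes over 72 s, if anything falls off the work surface, if the arm or the gripper's body presses on something with over 40 N, if the wrist force passes 120 N, or if a joint passes its speed limit or range.

## Working session

There is one attempt and no reset: what is moved stays moved. The work goes in short steps, Python scripts to look and compute and a tool call to move; the robot and the scene stay as the last step left them, time stands still between calls to the robot, and variables do not carry over. Pictures are saved under pics/ and viewed, about 8 in all and at most 12, crops included, and the job is handed in when it is done.

Besides the shell and the picture viewer there is one more tool, called after "Emit:" as name(argument=value, ...), one argument or row to a line, values as JSON. play_rows: Moves the arm, as the interface text tells. Its arguments: {"type":"object","properties":{"deltas":{"type":"array"},"force":{"type":"number"}},"required":["deltas"]}

```bash
mkdir -p pics && cat > h.py <<'E'
import numpy as np, cv2
from plant import env
def cam(n):
    c=env.camera_model(n); return np.array(c["K"]),np.array(c["distortion"]),np.array(c["world_to_cam"])
def proj(n,P):
    K,d,T=cam(n); return cv2.projectPoints(np.atleast_2d(np.float64(P)),cv2.Rodrigues(T[:3,:3])[0],T[:3,3],K,d)[0][:,0]
def ray(n,uv,M=None):
    K,d,T=M or cam(n); x=cv2.undistortPoints(np.float64([[uv]]),K,d)[0,0]
    return -T[:3,:3].T@T[:3,3], T[:3,:3].T@np.array([x[0],x[1],1])
def onz(n,uv,z,M=None):
    o,r=ray(n,uv,M); return o+r*(z-o[2])/r[2]
def tri(*rs):
    A=0;b=0;
    for o,r in rs:
        r=r/np.linalg.norm(r);P=np.eye(3)-np.outer(r,r);A=A+P;b=b+P@o
    p=np.linalg.solve(A,b); return p,[np.linalg.norm((np.eye(3)-np.outer(r,r)/(r@r))@(p-o)) for o,r in rs]
E
python3 - <<'E'
from h import *
s=env.observe(); print(s)
for n in("scene","side"):
    im=env.get_image(n)[...,::-1]; cv2.imwrite(f"pics/{n}0.png",im)
    o,_=ray(n,(280,210)); print(n,o,_)
a=cv2.imread("pics/scene0.png");b=cv2.imread("pics/side0.png")
E
```

```text
{'clock': 0.0, 'qpos': array([1.19902591e+00, 2.41426834e-01, 3.70532159e-03, 1.33520737e+00,
       1.15740110e-05, 1.57076477e+00]), 'joint_velocities': array([ 6.64034064e-04, -1.60385529e-03,  1.13111968e-03,  7.11384406e-04,
       -2.31448238e-03, -6.13406367e-05]), 'tau': array([-5.20483118e-04, -3.72315001e+01,  2.52409583e+01,  1.69216830e-02,
        1.08506895e-04,  2.78240151e-07]), 'position': array([0.1814015 , 0.4652592 , 0.23839882]), 'eef_rot': array([-3.13946010e+00, -1.16412750e-05,  2.76985377e+00]), 'wrist_force': array([-0.31127901, -0.42066547, -0.14229738]), 'ft_torque': array([ 0.01090884,  0.09558747, -0.01682973]), 'gripper_width': 0.08533111360597113}
scene [ 1.22137372 -0.1115126   1.07143733] [-0.5787014   0.03297076 -0.81495839]
side [ 0.17148869 -0.75389602  0.58096222] [ 0.40345122  0.76525493 -0.50183178]
```

View pics/scene0.png

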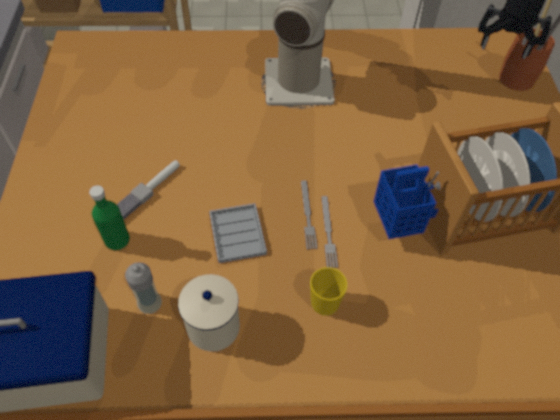

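View pics/side0.png

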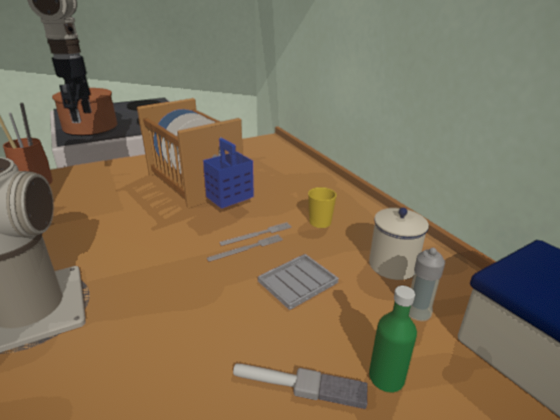

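The scene view shows the drainer at about (405,200), the rack to its right at (500,180), the tray at (238,232) and the forks and cup between them. The side view shows the drainer at (229,178) and the tray at (298,281). Next I'll zoom both.

```bash
python3 - <<'E'
from h import *
a=cv2.imread("pics/scene0.png");b=cv2.imread("pics/side0.png")
r=lambda i,x,y,w,h,f:cv2.resize(i[y:y+h,x:x+w],None,fx=f,fy=f,interpolation=cv2.INTER_CUBIC)
A=r(a,365,140,100,100,4);B=r(b,190,120,100,100,4)
C=r(a,200,190,80,80,2.5) ;D=r(b,250,245,100,70,2.5)
o=np.zeros((600,800,3),np.uint8);o[:400,:400]=A;o[:400,400:]=B;o[400:,:200]=C;o[400:575,400:650]=D
cv2.imwrite("pics/z.png",o)
for n,i in(("scene",a),("side",b)):
    hsv=cv2.cvtColor(i,cv2.COLOR_BGR2HSV)
    m=cv2.inRange(hsv,(105,120,60),(130,255,255))
    x,y,w,h=(365,140,90,110) if n=="scene" else (195,130,70,85)
    mm=np.zeros_like(m);mm[y:y+h,x:x+w]=m[y:y+h,x:x+w]
    mm=cv2.morphologyEx(mm,cv2.MORPH_CLOSE,np.ones((5,5)));print(n,cv2.boundingRect(mm))
    x,y,w,h=(195,190,85,80) if n=="scene" else (250,245,100,70)
    g=cv2.inRange(hsv,(0,0,60),(180,70,255));t=np.zeros_like(g);t[y:y+h,x:x+w]=g[y:y+h,x:x+w]
    t=cv2.morphologyEx(t,cv2.MORPH_CLOSE,np.ones((5,5)))
    c=max(cv2.findContours(t,0,2)[0],key=cv2.contourArea)
    rect=cv2.approxPolyDP(cv2.convexHull(c),4,True)[:,0]
    P=np.array([onz(n,q,.014) for q in rect]);print(rect.tolist(),P.round(3).tolist())
    if len(P)==4: print("centre",P.mean(0).round(4),"sides",[np.linalg.norm(P[k]-P[k-1]).round(4) for k in range(4)],[np.degrees(np.arctan2(*(P[k]-P[k-1])[1::-1])).round(1) for k in range(4)])
E
```

```text
scene (375, 166, 62, 72)
[[254, 204], [265, 253], [219, 261], [210, 211]] [[0.452, -0.131, 0.014], [0.59, -0.107, 0.014], [0.609, -0.21, 0.014], [0.47, -0.237, 0.014]]
centre [ 0.5301 -0.1711  0.014 ] sides [np.float64(0.1071), np.float64(0.1404), np.float64(0.1054), np.float64(0.1407)] [np.float64(100.2), np.float64(10.1), np.float64(-79.7), np.float64(-169.2)]
side (204, 139, 49, 68)
[[337, 277], [337, 282], [289, 309], [258, 281], [260, 275], [304, 254]] [[0.604, -0.208, 0.014], [0.595, -0.222, 0.014], [0.462, -0.248, 0.014], [0.442, -0.143, 0.014], [0.454, -0.126, 0.014], [0.582, -0.102, 0.014]]
```

View pics/z.png

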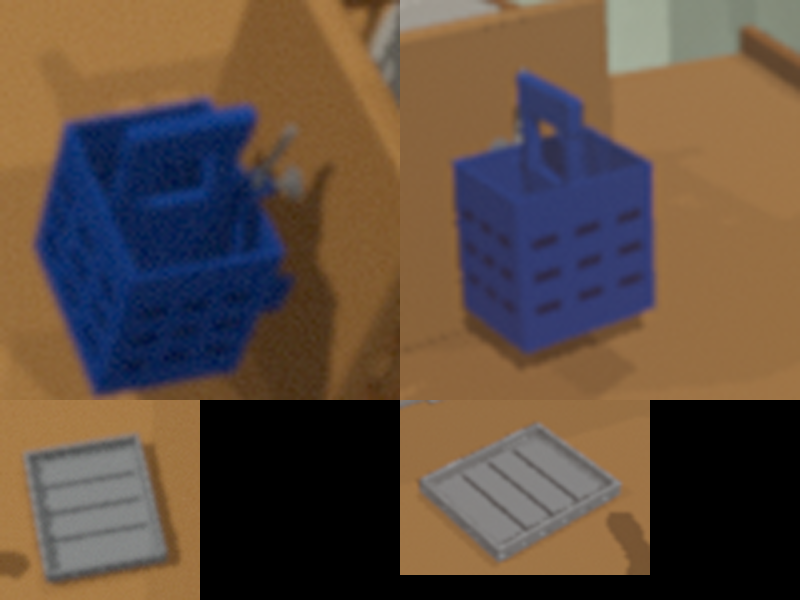

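The zoom shows the handle's top edge from (398,173) to (428.5,168) in scene and from (235.5,146) to (220,138) in side. The rim corners are also clear, and the hook's prong tip is visible at about (438,172) in scene.

```bash
python3 - <<'E'
from h import *
S=lambda x,y:(365+x/4,140+y/4)
D=lambda x,y:(190+(x-400)/4,120+y/4)
# handle top ends: far(+x), near
for nm,s,d in(("hand near",S(130,135),D(581,106)),("hand far",S(252,112),D(520,74)),
  ("rim nearbase,-x",S(68,124),D(456,162)),("rim -x,+X",S(130,275),D(524,205)),("rim +x+X",S(280,250),D(652,165))):
    p,e=tri(ray("scene",s),ray("side",d)); print(nm,p.round(4),np.round(e,4))
a,b=onz("scene",S(130,135),.210),onz("scene",S(252,112),.210);print("top scene",a,b,np.linalg.norm(a-b),np.degrees(np.arctan2(*(b-a)[1::-1])))
a,b=onz("side",D(581,106),.210),onz("side",D(520,74),.210);print("top side",a,b,np.linalg.norm(a-b),np.degrees(np.arctan2(*(b-a)[1::-1])))
R=np.array([onz("scene",S(*q),.155) for q in((68,124),(130,275),(280,250),(210,102))]);print(R.round(4),R.mean(0))
for k in range(4): v=R[k]-R[k-1];print(np.linalg.norm(v).round(4),np.degrees(np.arctan2(v[1],v[0])).round(1))
# rack end board top edge (235 mm) guess, scene
E
```

```text
hand near [0.5206 0.1684 0.206 ] [0.0013 0.0013]
hand far [0.5045 0.2356 0.2071] [0.0011 0.0011]
rim nearbase,-x [0.4503 0.1651 0.1636] [0.0229 0.0229]
rim -x,+X [0.5094 0.2037 0.1045] [0.0251 0.0251]
rim +x+X [0.5786 0.2346 0.1466] [0.0271 0.0271]
top scene [0.5224122  0.16800636 0.21      ] [0.50821216 0.23363341 0.21      ] 0.06714574246799232 102.20915373376792
top side [0.51691862 0.15594436 0.21      ] [0.50194143 0.23031732 0.21      ] 0.07586602107276635 101.3859179274691
[[0.4694 0.153  0.155 ]
 [0.5717 0.1711 0.155 ]
 [0.557  0.2525 0.155 ]
 [0.4551 0.2338 0.155 ]] [0.51330403 0.20259249 0.155     ]
0.0821 -79.9
0.1039 10.0
0.0828 100.3
0.1036 -169.6
```

Emit:
play_rows(
  deltas=[1,0,0,-1,1,1,0,0,-1,1,1,0,0,-1,1,1,0,0,-0.5,1,1,0,0,0,1,1,0,0,0,1,1,0,0,0,1,1,0,0,0,1],
)

```text
clock: 0.77
position: [0.1805, 0.4628, 0.3252]
eef_rot: [-3.133, 0.011, 1.893]
wrist_force: [0.0, -0.4, 0.3]
gripper_width: 0.0855
```

Emit:
play_rows(
  deltas=[1,0,0,0,0.7,1,0,0,0,0.7,1,-1,0.9,0,0,1,-1,0.9,0,0,1,-1,0.9,0,0,1,-1,0.9,0,0,1,-1,0.9,0,0,1,-1,0.9,0,0],
)

```text
clock: 1.43
position: [0.3381, 0.3361, 0.3213]
eef_rot: [-3.127, 0.017, 1.75]
wrist_force: [0.8, -0.3, 0.1]
gripper_width: 0.0851
```

Emit:
play_rows(
  deltas=[1,-1,0.9,0,0,1,-1,0.9,0,0,1,-1,0.9,0,0,1,-1,0.9,0,0,1,-0.8,0.7,0,0,1,0,0,0,0,1,0,0,0,0],
)

```text
clock: 2.02
position: [0.474, 0.2254, 0.3173]
eef_rot: [-3.121, 0.021, 1.741]
wrist_force: [0.0, 0.2, 0.2]
gripper_width: 0.0855
```

Emit:
play_rows(
  deltas=[1,-0.5,0.6,0,0,1,-0.4,0.5,0,0,1,-0.2,0.3,0,0,1,0,0,0,0,1,0,0,0,0],
)

```text
clock: 2.43
position: [0.5108, 0.2061, 0.3155]
eef_rot: [-3.115, 0.02, 1.745]
wrist_force: [-0.1, 1.0, 0.6]
gripper_width: 0.0852
```

```bash
python3 - <<'E'
from h import *
s=env.observe();print(s["position"],s["eef_rot"],s["qpos"])
M=cam("wrist");i=env.get_image("wrist")[...,::-1];cv2.imwrite("pics/w1.png",i)
np.savez("w1.npz",K=M[0],d=M[1],T=M[2])
print(ray("wrist",(280,210),M), proj("wrist",[[.513,.2025,.21]]))
E
```

```text
[0.51083861 0.20609975 0.31551801] [-3.11497135  0.01999048  1.74515214] [ 0.39088154  0.35502721  0.35750903  1.60357519 -0.01379734  1.78779719]
(array([0.50269759, 0.27569298, 0.44927418]), array([ 0.02934313, -0.2869427 , -0.95751653])) [[283.78860369 212.79342912]]
```

View pics/w1.png

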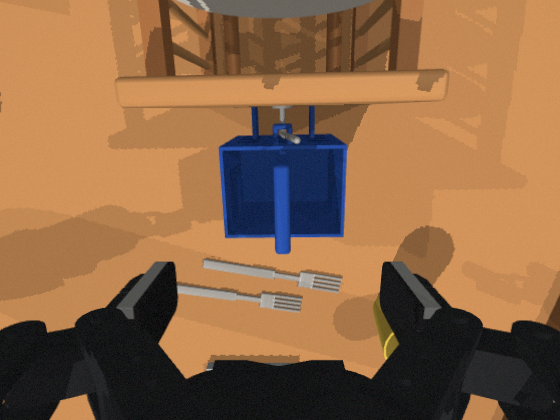

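The wrist view shows the handle top from (281,167) to (283,253). The prong's foot is near (283,128) and its tip near (297,140), so it leans to image right, which is world +x and tool +y. I'll measure both.

```bash
python3 - <<'E'
from h import *
z=np.load("w1.npz");M=(z["K"],z["d"],z["T"])
i=cv2.imread("pics/w1.png");m=cv2.inRange(cv2.cvtColor(i,cv2.COLOR_BGR2HSV),(100,150,120),(130,255,255))
for v in(172,185,200,215,230,245): 
    u=np.where(m[v,262:302])[0]+262; print(v,u.min() if len(u) else 0,u.max() if len(u) else 0,onz("wrist",(u.mean(),v),.21,M).round(4) if len(u) else "")
for n,uv,h in(("tip",(297,140),.203),("foot",(283,128),.1425),("h far",(281.5,167),.21),("h near",(283,253),.21),("boardL",(118,107),.235),("boardR",(447,98),.235),("rimBL",(220,148),.155),("rimBR",(347,147),.155),("rimFL",(226,237),.155),("rimFR",(342,237),.155)):
    print(n,onz("wrist",uv,h,M).round(4))
cv2.imwrite("pics/w1z.png",cv2.resize(i[95:265,210:360],None,fx=3.5,fy=3.5,interpolation=cv2.INTER_CUBIC))
E
```

```text
172 274 288 [0.5058 0.2319 0.21  ]
185 274 288 [0.5075 0.2226 0.21  ]
200 274 288 [0.5094 0.2116 0.21  ]
215 275 288 [0.5118 0.2004 0.21  ]
230 275 288 [0.5139 0.1888 0.21  ]
245 276 289 [0.5167 0.1771 0.21  ]
tip [0.5131 0.2553 0.203 ]
foot [0.5016 0.2583 0.1425]
h far [0.5055 0.2355 0.21  ]
h near [0.5183 0.1707 0.21  ]
boardL [0.4008 0.2581 0.235 ]
boardR [0.5941 0.2972 0.235 ]
rimBL [0.4512 0.233  0.155 ]
rimBR [0.558 0.253 0.155]
rimFL [0.4669 0.1526 0.155 ]
rimFR [0.5724 0.1723 0.155 ]
```

View pics/w1z.png

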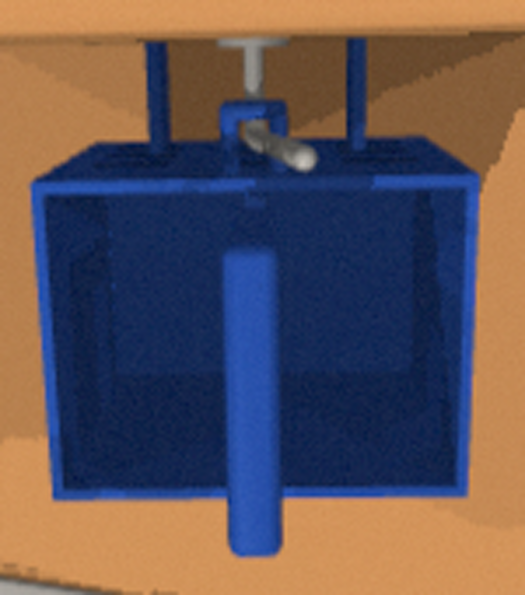

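Handle centre is at about (0.512, 0.203), with yaw about 101°. The prong leans about 10–11 mm over 65 mm towards world +x. Next I'll add a units helper.

```bash
cat >> h.py <<'E'
from scipy.spatial.transform import Rotation as Ro
def to(p,yaw=None):
    s=env.observe();R=Ro.from_euler("xyz",s["eef_rot"]);u=R.inv().apply(np.array(p)-s["position"])/.025
    print("pos",s["position"].round(4),"yaw",np.degrees(s["eef_rot"][2]).round(1),"toolz",R.as_matrix()[:,2].round(3),"units",u.round(2),"spin",None if yaw is None else round((np.degrees(s["eef_rot"][2])-yaw)/6,2),"F",s["wrist_force"].round(2),"T",s["ft_torque"].round(3),"w",s["gripper_width"].round(4))
E
python3 -c "
from h import *
to([.512,.203,.187],101)"
```

```text
Traceback (most recent call last):
  File "h.py", line 20, in to
    print("pos",s["position"].round(4),"yaw",np.degrees(s["eef_rot"][2]).round(1),"toolz",R.as_matrix()[:,2].round(3),"units",u.round(2),"spin",None if yaw is None else round((np.degrees(s["eef_rot"][2])-yaw)/6,2),"F",s["wrist_force"].round(2),"T",s["ft_torque"].round(3),"w",s["gripper_width"].round(4))
                                                                                                                                                                                                                                                                                    ^^^^^^^^^^^^^^^^^^^^^^^^
AttributeError: 'float' object has no attribute 'round'
```

```bash
sed -i 's/s\["gripper_width"\].round(4)/round(s["gripper_width"],4)/' h.py
python3 -c "
from h import *
to([.512,.203,.187],101)"
```

```text
pos [0.5107 0.2062 0.3155] yaw 100.0 toolz [-0.023 -0.024 -0.999] units [-0.03  0.17  5.14] spin -0.16 F [ 0.47 -0.5   0.02] T [-0.025 -0.011 -0.009] w 0.0855
```

Emit:
play_rows(
  deltas=[0.6,0,0.1,0.8,-0.2,0.6,0,0.1,0.8,0,0.6,0,0,0.8,0,0.6,0,0,0.8,0,0.6,0,0,0.8,0,0.6,0,0,0,0,0.6,0,0,0,0],
)

```text
clock: 3.07
position: [0.5081, 0.2111, 0.2153]
eef_rot: [-3.119, 0.016, 1.778]
wrist_force: [0.0, 0.2, 1.0]
gripper_width: 0.0512
```

```bash
python3 -c "
from h import *
to([.512,.203,.187],101)"
```

```text
pos [0.5081 0.2111 0.2153] yaw 101.8 toolz [-0.019 -0.021 -1.   ] units [-0.33  0.11  1.14] spin 0.14 F [0.02 0.2  0.95] T [ 0.015 -0.042  0.019] w 0.0512
```

Emit:
play_rows(
  deltas=[0.6,-0.3,0.1,0.4,0.1,0.6,-0.1,0,0.4,0,0.6,0,0,0.3,0,0.6,0,0,0,0,0.6,0,0,0,0],
)

```text
clock: 3.48
position: [0.5136, 0.202, 0.1897]
eef_rot: [-3.125, 0.015, 1.768]
wrist_force: [0.4, 0.4, 0.6]
gripper_width: 0.0512
```

```bash
python3 -c "
from h import *
to([.512,.203,.187],101)
M=cam('wrist');i=env.get_image('wrist')[...,::-1];cv2.imwrite('pics/w2.png',i)
m=cv2.inRange(cv2.cvtColor(i,cv2.COLOR_BGR2HSV),(100,150,110),(130,255,255))
for v in (130,150,170,190,210,230,250,270):
    u=np.where(m[v,230:340])[0]+230
    if len(u): print(v,u.min(),u.max(),onz('wrist',(u.mean(),v),.21,M).round(4))
"
```

```text
pos [0.5136 0.202  0.1897] yaw 101.3 toolz [-0.013 -0.018 -1.   ] units [ 0.05 -0.05  0.11] spin 0.05 F [0.37 0.4  0.64] T [0.018 0.007 0.013] w 0.0512
130 231 324 [0.501  0.2637 0.21  ]
150 246 312 [0.5042 0.2577 0.21  ]
170 230 339 [0.5066 0.2514 0.21  ]
190 230 339 [0.508  0.2446 0.21  ]
210 230 339 [0.5094 0.2376 0.21  ]
230 230 338 [0.5108 0.2303 0.21  ]
250 234 288 [0.5075 0.2218 0.21  ]
270 255 335 [0.5158 0.2154 0.21  ]
```

View pics/w2.png

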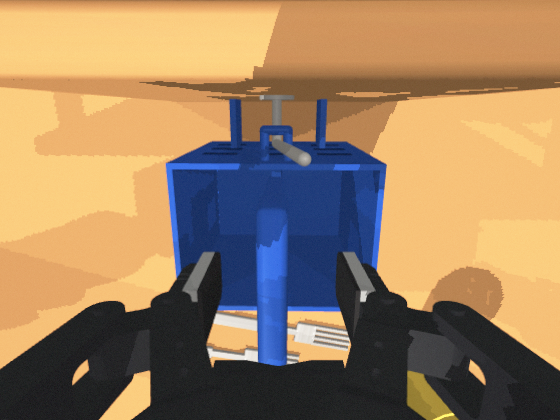

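The wrist view shows the handle straight between the open pads: handle column about 272, pads' midpoint about 277, so roughly 2 mm off. The prong leans right of the eye. I'll nudge across and close.

Emit:
play_rows(
  deltas=[0.6,0.05,-0.07,0.1,0,0.4,0,0,0,0,0.3,0,0,0,0,0.2,0,0,0,0,0.15,0,0,0,0,0.1,0,0,0,0,0.05,0,0,0,0,0,0,0,0,0],
  force=30,
)

```text
clock: 4.2
position: [0.5121, 0.2033, 0.1886]
eef_rot: [-3.128, 0.015, 1.767]
wrist_force: [0.0, -1.0, -0.2]
gripper_width: 0.0115
```

Emit:
play_rows(
  deltas=[0,0,0,0,0,0,0,0,0,0,0,0,0,0,0],
  force=35,
)

```text
clock: 4.45
position: [0.5121, 0.2033, 0.1886]
eef_rot: [-3.128, 0.015, 1.767]
wrist_force: [-0.4, 0.3, 0.3]
gripper_width: 0.0114
```

```bash
python3 -c "
from h import *
to([.512,.203,.187],101)"
```

```text
pos [0.5121 0.2033 0.1886] yaw 101.3 toolz [-0.011 -0.017 -1.   ] units [-0.01 -0.01  0.06] spin 0.04 F [-0.43  0.25  0.29] T [ 0.041  0.009 -0.057] w 0.0114
```

Emit:
play_rows(
  deltas=[0,0,0,-0.15,0,0,-0.03,0.03,-0.15,0,0,-0.03,0.03,-0.15,0,0,0,0,0,0,0,0,0,0,0],
)

```text
clock: 4.87
position: [0.5136, 0.202, 0.1997]
eef_rot: [-3.125, 0.015, 1.767]
wrist_force: [0.5, 0.7, -2.7]
gripper_width: 0.0112
```

```bash
python3 -c "
from h import *
to([.5125,.2023,.1966],101.3)"
```

```text
pos [0.5136 0.202  0.1997] yaw 101.3 toolz [-0.013 -0.018 -1.   ] units [ 0.02 -0.04  0.12] spin -0.0 F [ 0.51  0.7  -2.65] T [ 0.022 -0.051  0.005] w 0.0112
```

Emit:
play_rows(
  deltas=[0,0,0.024,-0.13,0,0,0,0.024,-0.13,0,0,0,0.024,-0.13,0,0,0,0.024,-0.13,0,0,0,0,0,0,0,0,0,0,0],
)

```text
clock: 5.37
position: [0.5165, 0.2027, 0.214]
eef_rot: [-3.125, 0.015, 1.767]
wrist_force: [-0.3, 0.1, -2.8]
gripper_width: 0.0112
```

```bash
python3 -c "
from h import *
to([.5142,.203,.2127],101.3)"
```

```text
pos [0.5165 0.2027 0.214 ] yaw 101.3 toolz [-0.013 -0.018 -1.   ] units [ 0.03 -0.09  0.05] spin -0.01 F [-0.26  0.06 -2.82] T [ 0.026 -0.016  0.012] w 0.0112
```

Emit:
play_rows(
  deltas=[0,0,0.022,-0.13,0,0,0,0.022,-0.13,0,0,0,0.022,-0.13,0,0,0,0.022,-0.13,0,0,0,0,0,0,0,0,0,0,0],
)

```text
clock: 5.87
position: [0.519, 0.2035, 0.2284]
eef_rot: [-3.125, 0.015, 1.768]
wrist_force: [-0.1, 0.1, -2.8]
gripper_width: 0.0115
```

```bash
python3 -c "
from h import *
to([.5185,.2027,.227],101.3)
i=env.get_image('wrist')[...,::-1];cv2.imwrite('pics/w3.png',cv2.resize(i[70:290,180:380],None,fx=2.7,fy=2.7,interpolation=cv2.INTER_CUBIC))"
```

```text
pos [0.519  0.2035 0.2284] yaw 101.3 toolz [-0.013 -0.018 -1.   ] units [-0.03 -0.02  0.06] spin -0.0 F [-0.1   0.05 -2.75] T [-0.006 -0.048  0.008] w 0.0115
```

View pics/w3.png

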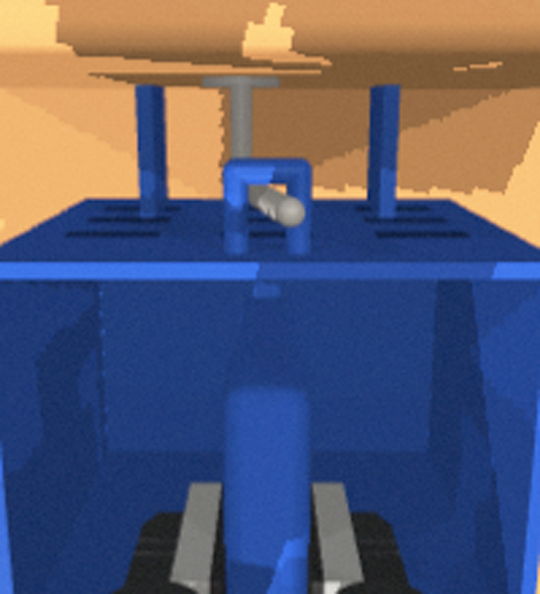

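The crop shows the prong passing near mid-eye (eye centre column about 268), with the tip at (292,210) still leaning right and no contact. I'll continue the same way.

Emit:
play_rows(
  deltas=[0,0,0.024,-0.13,0,0,-0.01,0.024,-0.13,0,0,-0.01,0.024,-0.13,0,0,0,0.024,-0.13,0,0,0,0,0,0,0,0,0,0,0],
)

```text
clock: 6.42
position: [0.5218, 0.2037, 0.2426]
eef_rot: [-3.125, 0.015, 1.768]
wrist_force: [-0.3, 0.3, -2.6]
gripper_width: 0.0116
```

Emit:
play_rows(
  deltas=[0,0,0.024,-0.13,0,0,-0.01,0.024,-0.13,0,0,-0.01,0.024,-0.13,0,0,0,0,0,0],
)

```text
clock: 6.75
position: [0.5238, 0.2037, 0.2532]
eef_rot: [-3.124, 0.015, 1.768]
wrist_force: [0.7, 1.0, -1.6]
gripper_width: 0.0112
```

```bash
python3 -c "
from h import *
to([.5235,.2043,.266],101.3)
i=env.get_image('wrist')[...,::-1];cv2.imwrite('pics/w4.png',cv2.resize(i[70:290,180:380],None,fx=2.7,fy=2.7,interpolation=cv2.INTER_CUBIC))"
```

```text
pos [0.5238 0.2037 0.2532] yaw 101.3 toolz [-0.014 -0.018 -1.   ] units [ 0.02 -0.02 -0.51] spin -0.0 F [ 0.73  0.97 -1.59] T [ 0.017 -0.012  0.005] w 0.0112
```

View pics/w4.png

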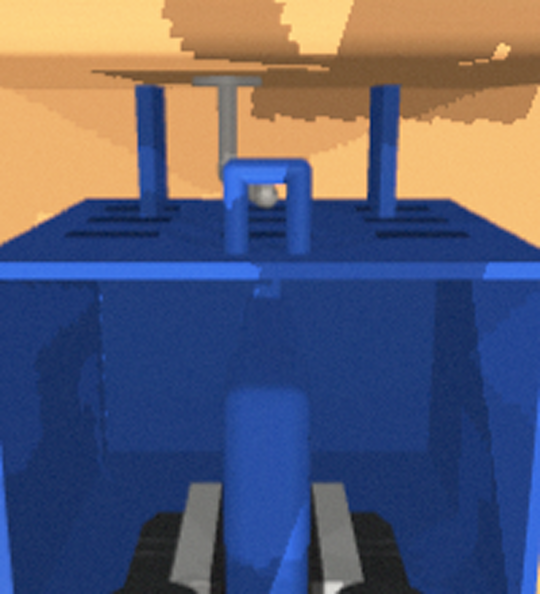

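The tip is now level with the eye at (263,195), almost centred and about to clear. I'll go straight up about 16 mm more.

Emit:
play_rows(
  deltas=[0,0,0,-0.13,0,0,-0.01,-0.01,-0.13,0,0,-0.01,-0.01,-0.13,0,0,0,0,-0.13,0,0,0,0,-0.13,0,0,0,0,-0.13,0,0,0,0,0,0,0,0,0,0,0],
)

```text
clock: 7.47
position: [0.5235, 0.2034, 0.2747]
eef_rot: [-3.124, 0.015, 1.768]
wrist_force: [0.2, -0.3, -2.7]
gripper_width: 0.0116
```

```bash
python3 -c "
from h import *
to([.56,.03,.28],101.3)
i=env.get_image('wrist')[...,::-1];j=env.get_image('side')[...,::-1]
f=lambda a,k:cv2.resize(a,None,fx=k,fy=k,interpolation=cv2.INTER_CUBIC)
cv2.imwrite('pics/w5.png',np.hstack([f(i[110:210,230:330],4),f(j[90:190,180:280],4)]))"
```

```text
pos [0.5235 0.2034 0.2747] yaw 101.3 toolz [-0.014 -0.019 -1.   ] units [-7.09  0.07 -0.1 ] spin -0.0 F [ 0.16 -0.32 -2.74] T [-0.002 -0.023 -0.062] w 0.0116
```

View pics/w5.png

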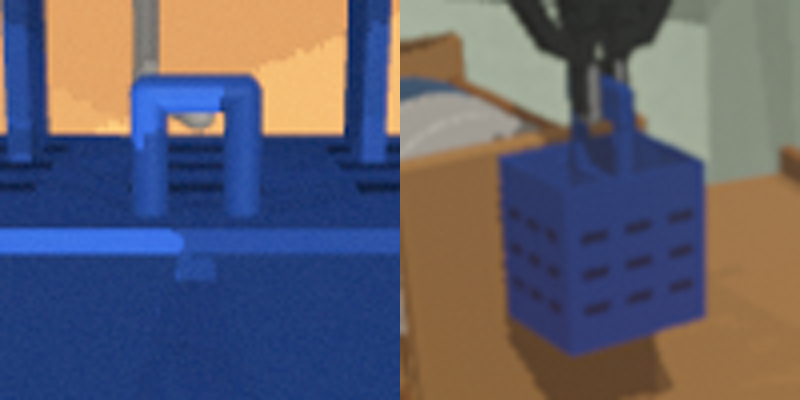

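The tip is well below the eye bar: the lift is 86 mm, about 22 mm clear. Force is steady at the drainer's weight, 2.7 N. Now I'll draw it away to -x.

Emit:
play_rows(
  deltas=[0,-0.2,0,0,0,0,-0.4,0,0,0,0,-0.6,0,0,0,0,-0.7,0,0,0,0,-0.7,0,0,0,0,-0.7,0,0,0,0,-0.7,0,0,0,0,-0.6,0,0,0],
)

```text
clock: 8.23
position: [0.5459, 0.0842, 0.2745]
eef_rot: [-3.12, 0.017, 1.773]
wrist_force: [0.0, -0.8, -2.5]
gripper_width: 0.0111
```

```bash
python3 -c "
from h import *
to([.531,-.171,.275],100)"
```

```text
pos [0.5459 0.0842 0.2745] yaw 101.6 toolz [-0.018 -0.021 -1.   ] units [-9.88 -2.63  0.2 ] spin 0.26 F [ 0.03 -0.77 -2.54] T [ 0.042 -0.102 -0.008] w 0.0111
```

Emit:
play_rows(
  deltas=[0,-0.5,-0.1,0,0.1,0,-0.8,-0.2,0,0.1,0,-0.8,-0.2,0,0,0,-0.8,-0.2,0,0,0,-0.8,-0.2,0,0,0,-0.8,-0.2,0,0,0,-0.8,-0.2,0,0,0,-0.8,-0.2,0,0],
)

```text
clock: 8.9
position: [0.5344, -0.087, 0.2765]
eef_rot: [-3.117, 0.019, 1.747]
wrist_force: [0.2, -0.5, -2.5]
gripper_width: 0.0113
```

Emit:
play_rows(
  deltas=[0,-0.8,-0.2,0,0,0,-0.7,-0.2,0,0,0,-0.6,-0.2,0,0,0,-0.4,-0.2,0,0,0,-0.2,-0.1,0,0,0,0,0,0,0],
)

```text
clock: 9.4
position: [0.5197, -0.1699, 0.2777]
eef_rot: [-3.114, 0.021, 1.738]
wrist_force: [-0.3, 0.1, -2.8]
gripper_width: 0.0116
```

```bash
python3 -c "
from h import *
to([.531,-.171,.275],100)"
```

```text
pos [ 0.5197 -0.1699  0.2777] yaw 99.6 toolz [-0.024 -0.025 -0.999] units [-0.12  0.44  0.1 ] spin -0.07 F [-0.33  0.06 -2.79] T [ 0.091 -0.074  0.003] w 0.0116
```

Emit:
play_rows(
  deltas=[0,-0.1,0.3,0.2,0,0,-0.1,0.2,0.5,0,0,-0.1,0,0.6,0,0,-0.1,0.1,0.6,0,0,-0.1,0,0.6,0,0,0,0,0.4,0,0,0,0,0.2,0,0,0,0,0,0],
)

```text
clock: 10.07
position: [0.5406, -0.1763, 0.1951]
eef_rot: [-3.118, 0.019, 1.746]
wrist_force: [-0.1, -0.2, -2.6]
gripper_width: 0.0113
```

```bash
python3 -c "
from h import *
to([.531,-.171,.19],100)
a=env.get_image('scene')[...,::-1];b=env.get_image('side')[...,::-1];c=env.get_image('wrist')[...,::-1]
cv2.imwrite('pics/s6.png',a);cv2.imwrite('pics/d6.png',b);cv2.imwrite('pics/w6.png',c)
f=lambda a,k:cv2.resize(a,None,fx=k,fy=k,interpolation=cv2.INTER_CUBIC)
o=np.hstack([f(a[160:280,180:313],3),f(b[180:300+20,230:363],3)[:360]]);print(o.shape);cv2.imwrite('pics/v6.png',o)"
```

```text
pos [ 0.5406 -0.1763  0.1951] yaw 100.0 toolz [-0.019 -0.023 -1.   ] units [ 0.28 -0.33  0.21] spin 0.01 F [-0.07 -0.2  -2.62] T [0.039 0.012 0.001] w 0.0113
(360, 798, 3)
```

View pics/v6.png

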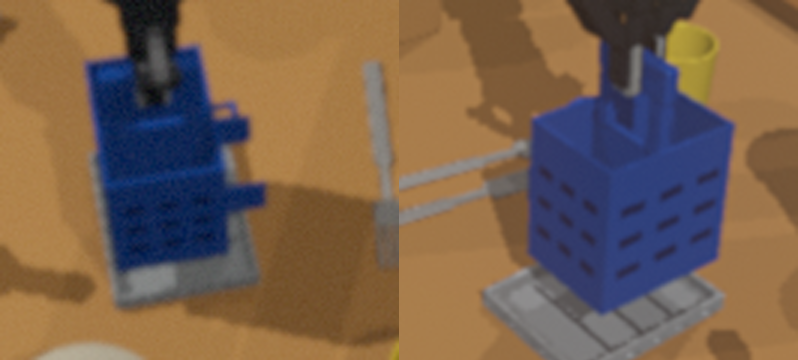

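The views show the drainer hanging over the tray about 40 mm up and still about 1 cm off. The bottom corners are clear: scene (220,249) and (257,245); side (273,265), (298,283) and (336,266).

```bash
python3 - <<'E'
from h import *
z=.0465
a=onz("scene",(220,249.3),z);b=onz("scene",(256.7,244.7),z)
ex=(b-a)/np.linalg.norm(b-a);ey=np.array([-ex[1],ex[0],0])
print("scene edge",a,b,np.linalg.norm(b-a),np.degrees(np.arctan2(*ex[1::-1])),"ctr",(a+b)/2+.055*ey)
c=[onz("side",q,z) for q in((273,265),(298,283.3),(336.3,266))]
print("side",c,np.linalg.norm(c[0]-c[1]),np.linalg.norm(c[1]-c[2]),"ctr",(c[0]+c[2])/2)
# tray inner/outer in side0: line-based rectangle
for n,q in(("scene",[(253.5,204),(265.5,254),(218.5,261.5),(209.5,210.5)]),):
    P=np.array([onz(n,u,.014) for u in q]);print(P.mean(0))
i=cv2.imread("pics/side0.png");D=lambda x,y:(250+(x-400)/2.5,245+(y-400)/2.5)
P=np.array([onz("side",D(*q),.014) for q in((539,424),(621,487),(500,549),(420,484))]);print("tray side",P.round(4).tolist(),P.mean(0),[np.linalg.norm(P[k]-P[k-1]).round(4) for k in range(4)])
E
```

```text
scene edge [ 0.59780524 -0.20601929  0.0465    ] [ 0.58739258 -0.12484355  0.0465    ] 0.08184084724843928 97.3095884157616 ctr [ 0.53804588 -0.17242911  0.0465    ]
side [array([ 0.47743882, -0.14427971,  0.0465    ]), array([ 0.49650076, -0.2207354 ,  0.0465    ]), array([ 0.59925263, -0.20845839,  0.0465    ])] 0.07879613608234914 0.10348271512451973 ctr [ 0.53834573 -0.17636905  0.0465    ]
[ 0.53072606 -0.17172424  0.014     ]
tray side [[0.5841, -0.1062, 0.014], [0.6017, -0.2176, 0.014], [0.4695, -0.2376, 0.014], [0.445, -0.1355, 0.014]] [ 0.52506124 -0.17421852  0.014     ] [np.float64(0.1422), np.float64(0.1128), np.float64(0.1337), np.float64(0.105)]
```

Emit:
play_rows(
  deltas=[0,0.1,-0.2,0.1,0,0,0.1,-0.2,0.1,0,0,0,0,0.2,0,0,0,0,0.2,0,0,0,0,0.2,0,0,0,0,0,0,0,0,0,0,0],
)

```text
clock: 10.8
position: [0.5309, -0.1741, 0.1792]
eef_rot: [-3.128, 0.024, 1.746]
wrist_force: [-1.3, 0.2, -2.1]
gripper_width: 0.0116
```

```bash
python3 -c "
from h import *
to([.531,-.1747,.172],100)"
```

```text
pos [ 0.5309 -0.1741  0.1792] yaw 100.0 toolz [-0.009 -0.026 -1.   ] units [-0.02  0.01  0.29] spin 0.0 F [-1.31  0.21 -2.11] T [ 0.01  -0.077 -0.001] w 0.0116
```

Emit:
play_rows(
  deltas=[0,0,0,0.15,0,0,0,0,0.15,0,0,0,0,0,0,0,0,0,0,0],
)

```text
clock: 11.13
position: [0.531, -0.1746, 0.1707]
eef_rot: [-3.128, 0.024, 1.745]
wrist_force: [0.1, -1.1, -2.1]
gripper_width: 0.0118
```

```bash
python3 -c "
from h import *
to([.531,-.1747,.154],100)
a=env.get_image('scene')[...,::-1];b=env.get_image('side')[...,::-1]
f=lambda a,k:cv2.resize(a,None,fx=k,fy=k,interpolation=cv2.INTER_CUBIC)
o=np.hstack([f(a[180:280,190:290],4),f(b[215:315,248:348],4)]);cv2.imwrite('pics/v7.png',o)"
```

```text
pos [ 0.531  -0.1746  0.1707] yaw 100.0 toolz [-0.009 -0.026 -1.   ] units [0.01 0.01 0.67] spin 0.0 F [ 0.08 -1.07 -2.08] T [-0.006  0.024 -0.015] w 0.0118
```

View pics/v7.png

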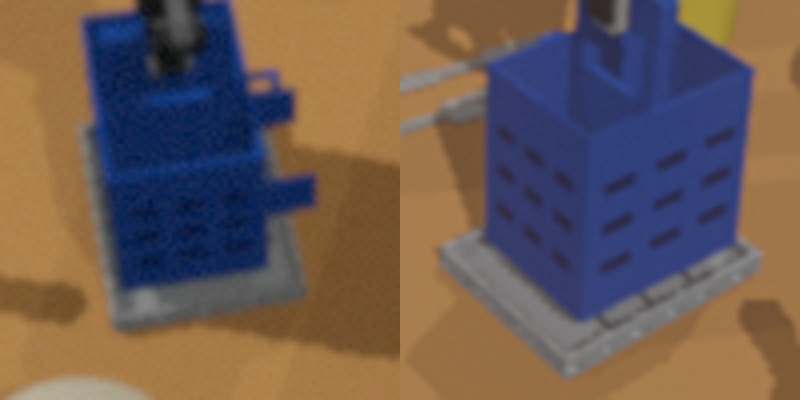

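The views show the drainer just above the tray rim, inside it on all sides. I'll work out the gaps.

```bash
python3 - <<'E'
from h import *
z=.0221;ex=np.array([np.cos(np.radians(100)),np.sin(np.radians(100))]);ey=np.array([-ex[1],ex[0]])
f=lambda n,u,h:np.array([onz(n,u,h)[:2]@ex,onz(n,u,h)[:2]@ey])
S=lambda x,y:(190+x/4,180+y/4);D=lambda x,y:(248+(x-400)/4,215+y/4)
print("scene drainer");d=[f("scene",S(*q),z) for q in((124,287),(268,266))];print(np.round(d,4))
t=[f("scene",S(*q),.014) for q in((117,326),(305,292),(80,125))];print("tray",np.round(t,4))
print("side drainer",np.round([f("side",D(*q),z) for q in((486,243),(582,318),(737,243))],4))
print("tray",np.round([f("side",D(*q),.014) for q in((440,252),(568,355),(762,250))],4))
E
```

```text
scene drainer
[[-0.305  -0.5448]
 [-0.2228 -0.5467]]
tray [[-0.3123 -0.5643]
 [-0.2045 -0.5629]
 [-0.3148 -0.423 ]]
side drainer [[-0.2258 -0.435 ]
 [-0.3035 -0.4397]
 [-0.3076 -0.5461]]
tray [[-0.209  -0.4158]
 [-0.3136 -0.4226]
 [-0.3134 -0.5604]]
```

The drainer needs about +4.5 mm along tool x and nothing in y. I'll shift, then lower slowly.

Emit:
play_rows(
  deltas=[0,0.1,0,0,0,0,0.08,0,0,0,0,0,0,0,0,0,0,0,0.12,0,0,0,0,0.12,0,0,0,0,0.12,0,0,0,0,0.06,0,0,0,0,0,0],
)

```text
clock: 11.9
position: [0.5305, -0.1699, 0.1598]
eef_rot: [-3.129, 0.025, 1.746]
wrist_force: [0.2, 0.1, -2.2]
gripper_width: 0.0114
```

```bash
python3 -c "
from h import *
to([.530,-.170,.154],100)"
```

```text
pos [ 0.5305 -0.1699  0.1598] yaw 100.0 toolz [-0.008 -0.027 -1.   ] units [ 0.   -0.02  0.23] spin 0.01 F [ 0.21  0.09 -2.22] T [ 0.058  0.022 -0.013] w 0.0114
```

Emit:
play_rows(
  deltas=[0,0,0,0.05,0,0,0,0,0.05,0,0,0,0,0.05,0,0,0,0,0,0],
)

```text
clock: 12.23
position: [0.5303, -0.1701, 0.1553]
eef_rot: [-3.129, 0.024, 1.746]
wrist_force: [0.8, -0.1, -3.6]
gripper_width: 0.0116
```

Emit:
play_rows(
  deltas=[0,0,0,0.04,0,0,0,0,0.03,0,0,0,0,0,0],
)

```text
clock: 12.48
position: [0.5304, -0.1703, 0.1542]
eef_rot: [-3.129, 0.025, 1.745]
wrist_force: [-0.0, 0.4, -2.6]
gripper_width: 0.0116
```

Emit:
play_rows(
  deltas=[0,0,0,0.04,0,0,0,0,0,0],
)

```text
clock: 12.65
position: [0.5307, -0.1707, 0.1542]
eef_rot: [-3.13, 0.026, 1.745]
wrist_force: [0.1, 0.1, -1.5]
gripper_width: 0.0114
```

Emit:
play_rows(
  deltas=[0,0,0,0.04,0,0,0,0,0,0],
)

```text
clock: 12.82
position: [0.531, -0.171, 0.154]
eef_rot: [-3.132, 0.027, 1.745]
wrist_force: [-0.1, 0.3, -2.6]
gripper_width: 0.0113
```

Emit:
play_rows(
  deltas=[0,0,0,0.06,0,0,0,0,0,0],
)

```text
clock: 12.98
position: [0.5311, -0.1715, 0.1541]
eef_rot: [-3.133, 0.029, 1.745]
wrist_force: [0.2, 0.2, -2.9]
gripper_width: 0.0114
```

```bash
python3 -c "
from h import *
to([.530,-.170,.154],100)"
```

```text
pos [ 0.5311 -0.1715  0.1541] yaw 100.0 toolz [-0.004 -0.03  -1.   ] units [ 0.07 -0.03  0.  ] spin -0.0 F [ 0.24  0.19 -2.93] T [ 0.045 -0.026  0.021] w 0.0114
```

Emit:
play_rows(
  deltas=[0,0.03,0,0.05,0,0,0.03,0,0.05,0,0,0,0,0.05,0],
)

```text
clock: 13.23
position: [0.5314, -0.172, 0.1538]
eef_rot: [-3.135, 0.034, 1.744]
wrist_force: [-3.5, -0.3, 5.9]
gripper_width: 0.0116
```

```bash
python3 -c "
from h import *
to([.530,-.170,.154],100)"
```

```text
pos [ 0.5314 -0.172   0.1538] yaw 99.9 toolz [-0.    -0.035 -0.999] units [ 0.09 -0.04 -0.01] spin -0.01 F [-3.55 -0.28  5.94] T [0.329 0.814 0.11 ] w 0.0116
```

Contact is felt at the expected height (0.1538 against 0.1536 predicted). I'll ease off slightly and open.

Emit:
play_rows(
  deltas=[0,0,0,-0.03,0,0,0,0,0,0],
  force=20,
)

```text
clock: 13.4
position: [0.5314, -0.1719, 0.1544]
eef_rot: [-3.136, 0.034, 1.744]
wrist_force: [0.5, 0.5, -3.3]
gripper_width: 0.0113
```

Emit:
play_rows(
  deltas=[0.15,0,0,0,0,0.2,0,0,0,0,0.3,0,0,0,0,0.4,0,0,0,0,0.45,0,0,0,0,0.5,0,0,0,0,0.5,0,0,0,0],
)

```text
clock: 13.98
position: [0.5323, -0.1717, 0.1532]
eef_rot: [-3.136, 0.034, 1.744]
wrist_force: [0.0, 0.4, 0.2]
gripper_width: 0.0427
```

```bash
python3 - <<'E'
from h import *
to([.531,-.172,.26],100)
i=env.get_image("wrist")[...,::-1];cv2.imwrite("pics/w8.png",i)
m=cv2.inRange(cv2.cvtColor(i,cv2.COLOR_BGR2HSV),(100,130,80),(130,255,255))
for v in (300,315,330,345):
    g=np.where(m[v,225:330])[0]+225; print(v,(g.min(),g.max()) if len(g) else None)
E
```

```text
pos [ 0.5323 -0.1717  0.1532] yaw 99.9 toolz [ 0.    -0.034 -0.999] units [-0.15 -0.08 -4.27] spin -0.01 F [0.02 0.35 0.24] T [ 0.002 -0.006 -0.019] w 0.0427
300 (np.int64(230), np.int64(326))
315 (np.int64(259), np.int64(288))
330 (np.int64(260), np.int64(288))
345 (np.int64(260), np.int64(288))
```

Emit:
play_rows(
  deltas=[0.5,0,0,-0.2,0,0.5,0,0,-0.5,0,0.5,0,0,-0.8,0,0.5,0,0,-1,0,0.5,0,0,-1,0,0.5,0,0,-1,0,0.5,0,0,-0.5,0,0.5,0,0,0,0],
)

```text
clock: 14.7
position: [0.5306, -0.1668, 0.2841]
eef_rot: [-3.132, 0.032, 1.744]
wrist_force: [0.2, -0.2, 0.7]
gripper_width: 0.0433
```

```bash
python3 -c "
from h import *
to([.531,-.172,.26],100)
a=env.get_image('scene')[...,::-1];b=env.get_image('side')[...,::-1];c=env.get_image('wrist')[...,::-1]
f=lambda a,k:cv2.resize(a,None,fx=k,fy=k,interpolation=cv2.INTER_CUBIC)
o=np.zeros((600,800,3),np.uint8);o[:400,:400]=f(a[180:280,190:290],4);o[:400,400:]=f(b[215:315,248:348],4)
o[400:,:267]=cv2.resize(c,(267,200));o[400:,267:533]=cv2.resize(a,(266,200));o[400:,533:]=cv2.resize(b,(267,200));cv2.imwrite('pics/v9.png',o)"
```

```text
pos [ 0.5306 -0.1668  0.2841] yaw 99.9 toolz [-0.004 -0.033 -0.999] units [-0.18 -0.01  0.97] spin -0.01 F [ 0.22 -0.22  0.73] T [-0.006 -0.022 -0.004] w 0.0433
```

View pics/v9.png

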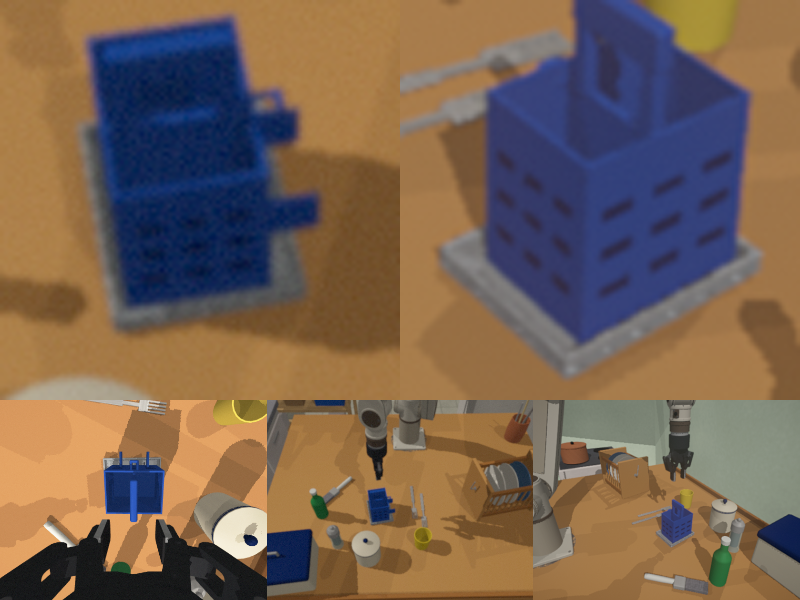

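The drainer stands inside the tray rim, the gripper is clear, and everything else looks unmoved. One numeric check of gaps and tilt, with no further picture.

```bash
python3 - <<'E'
from h import *
ex=np.array([np.cos(np.radians(100)),np.sin(np.radians(100))]);ey=np.array([-ex[1],ex[0]])
S=lambda x,y:(190+x/4,180+y/4);D=lambda x,y:(248+(x-400)/4,215+y/4)
f=lambda n,u,h:(lambda p:np.round([p@ex,p@ey],4))(onz(n,u,h)[:2])
print("scene bottom",[f("scene",S(*q),.006) for q in((126,306),(270,286))],"rim",[f("scene",S(*q),.12) for q in((107,195),(265,170),(238,16),(88,38))])
print("side rim",[f("side",D(*q),.12) for q in((486,92),(582,165),(750,94))],"bottom near",f("side",D(580,340),.006))
for n,s,d in(("rim near",None,None),):pass
p,e=tri(ray("scene",S(107,195)),ray("side",D(582,165)));q,e2=tri(ray("scene",S(265,170)),ray("side",D(486,92)))
a,e3=tri(ray("scene",S(107,195)),ray("side",D(750,94)))
print(p.round(4),np.round(e,4),q.round(4),np.round(e2,4),a.round(4),np.round(e3,4))
E
```

```text
scene bottom [array([-0.3054, -0.5477]), array([-0.2226, -0.5504])] rim [array([-0.3074, -0.5468]), array([-0.2229, -0.5471]), array([-0.2191, -0.4419]), array([-0.3034, -0.4413])]
side rim [array([-0.2236, -0.4369]), array([-0.302 , -0.4374]), array([-0.3063, -0.5463])] bottom near [-0.3022 -0.44  ]
[ 0.5308 -0.1937  0.0675] [0.0301 0.0301] [ 0.5144 -0.1073  0.0661] [0.0286 0.0286] [ 0.5914 -0.2074  0.12  ] [0.0006 0.0006]
```

```bash
python3 -c "
from h import *
print(env.job_done())"
```

```text
the job is handed in; nothing more can be done
None
```

The drainer is off the hook and standing upright in the grey drip tray, flat on its floor. The job was handed in at about 15 s on the robot's clock.

- **Lift off the hook:** I pinched the handle and raised it 86 mm, following the prong's lean of about 10° towards world +x. The eye was about 22 mm above the tip before I drew the drainer away to -x. Wrist readings during the lift stayed near the drainer's own weight of about 2.7 N. Sideways readings were at most 1.2 N, close to sensor noise.
- **Setting down:** The drainer touched the tray floor at the predicted height, pressing with about 8.5 N for a moment before I eased off and opened the gripper.
- **Last checks:** One rim corner, seen by two cameras, measured 0.120 m high, as expected for a drainer flat on the floor. The rim and base outlines agree to within about 3 mm, so it stands upright. The gripper is clear, and nothing else looked moved in the last pictures.
- **Off centre:** It sits roughly 4–6 mm off centre along the tray's x, leaving about 4 mm to spare on the tighter side. The two fixed cameras disagreed by up to 6 mm on where the tray is.

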